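# Check the air pressure of a glaze-spray canister

## Task

Check the pressure in the blue glaze-spray canister: take the push-on gauge from the round wooden bat, press it straight down over the blue canister's valve stem until the red-capped rod stands clearly out of the top, and hold it there for a second. Then stand the gauge upright, back on the bat, and let go. Do not tip the gauge over on the way.

Things in the scene. Friction and masses are not known exactly. Their poses are not given: they have to be found in the camera images.
- gauge_grip (a point): Centre of the grip barrel of the loose push-on gauge (0.14 to 0.22 kg), 52 mm above its rim (underside), on its axis; z along the axis, upward as it stands. The bright aluminium barrel, diameter 28 mm, runs from 30 to 70 mm above the rim, above a wider black bell: grip the barrel from above. The red-capped rod comes out of its top: leave 90 mm from rim to palm.
- gauge_rim (a point): Centre of the gauge's rim (underside), on its axis; the gauge stands on this open end. Black hollow bell: outer diameter 44 mm, 30 mm high, bore diameter 36 mm, open below. In it hangs a round piston, diameter 26 mm, its face 6 mm above the rim. The stem may be up to 10 mm off the bell's axis and still press it well. Lowered over a stem, the rim is 26 mm above the shoulder when stem meets piston.
- rod (a joint): How far the gauge's red-capped rod stands out, m: 0 at rest (cap 74 mm above the rim), at most 0.014. Sprung: 0.6 N, plus 0.6 N per mm. After stem meets piston it rises 1 mm per mm lowered until the canister's hidden pressure balances it, then the stem sinks instead. On blue: 0.011 to 0.013, rim about 5 mm above the shoulder, 8 N press. Falls back when the gauge is lifted.
- tank_blue_tip (a point): Tip of the blue canister's brass valve stem (unpressed), on its axis, 147 mm above the work surface; z up. The fixed canister (diameter 84 mm) is painted blue; two like it are red and yellow. Its flat dark steel shoulder, diameter 52 mm, is 115 mm above the work surface; the stem, diameter 12 mm, stands 32 mm up from its middle. It is sprung: it starts to sink at 7.5 N and can sink 20 mm.
- bat: Fixed round wooden disc, diameter 170 mm, 12 mm thick, lying flat; origin at the centre of its underside, on the work surface. The gauge starts standing on it.
There are look-alikes about, which are no part of the job. Of the things like the bat, leave any that is purple; of the rest the smaller one is meant. Of the things that look like the part that bears gauge_grip, the smaller one is meant.

How it is judged:
By the outcome, as a careful person would: the job done as asked, in the order asked, and still so for the second after the job is handed in, with the robot touching nothing.
It also fails if it takes over 48 s, if anything falls off the work surface, if the arm or the gripper's body presses on something with over 40 N, if the wrist force passes 120 N, or if a joint passes its speed limit or range.

## Robot

A 6-joint arm with a two-finger parallel gripper is mounted at the origin on the work surface. World frame = base frame: x ahead of the robot, y to its left, z up, the work surface at z = 0. Lengths are in m, angles in rad, forces in N, time in s.
With the tool pointing down it reaches from about 0.25 to 0.775 m from the base axis. Payload 4 kg.
Tool frame: the origin (TCP) lies at the very end of the fingers, on their centre line; the grasp point (between the pads) lies 19 mm behind it; y points along the fingers, z is the direction in which the jaws open and shut, and the axes are right-handed (so a half turn about y gives the same grasp; the last joint's range is limited). The gripper opens to 85 mm and grips with 20 to 120 N. Pads are 22 mm wide; open, the fingers measure 114 mm over their backs; the gripper's body (76 mm by 85 mm) begins 54 mm behind the grasp point. The pads swing forward as they close: fully open they stand 13 mm farther back than shut.
Start: joints at [1.221, 0.087, 1.371, -0, 1.684, -0.103], TCP at [0.134, 0.533, 0.231] pointing down, gripper open.
Joint ranges: [-3.1, 3.1], [-0.76, 2.03], [0.27, 2.55], [-1.08, 4.22], [0.17, 2.65], [-2.57, 2.57]. Speed limits (rad/s): [2.79, 2.79, 3.14, 3.14, 3.14, 3.14].

## Interface

Orientations are given as a unit quaternion [x, y, z, w].
In Python, from rig import status, viewer, workorder gives the robot as it stands.
- The arm moves only by the shell command python3 -m crank 'ROWS' [FORCE]. ROWS is JSON, a list that holds one entry, the list of rows, each a list of 5 numbers: the closure, from -1 (fully open) to 1 (shut), so that 0 is half open, then the shift along the tool's x, y, z scaled (see below), then the turn about the tool's y scaled (see below). A call has exactly 5 rows; each row is the pose to reach, as a shift and turn from the pose commanded when the call began, along the tool's axes at that moment; what a row does not reach only later rows make up. The controller multiplies each number of a shift by 0.1 m and each number of a turn by 0.5 rad. A row lasts 1/12 s, in which the tool goes at most 41.7 mm and 7.16 degrees, less where a joint would pass 70% of its speed; a pose out of reach is approached as far as the arm can. A call with a number of a shift or a turn outside -1 to 1 is refused whole. A call with a gripper value outside its range is refused whole. The fingers move at their own pace and stop on an object; FORCE is the grip in N (left out, the last holds). Time passes only in rows, so rows that repeat a pose let the fingers close, or fill a call up. It gives the time, the measured TCP pose, the force and the opening at its end, in the units of the state.
- status.get_state(): the state, without advancing time (a new reading comes with each control period).
- viewer.get_image(name): name is "scene" or "top" or "wrist"; returns a dict with "image" (400x640x3 uint8, red, green, blue), "depth" (400x640 float32, m along the optical axis (not along the pixel's ray), 0 where there is no reading), "K" (3x3 intrinsics, pixels), "k1" (the pictures are not rectified: a ray, as slopes to the right and down, at radius r is drawn at 1 + k1 r^2 times it, then the intrinsics apply), "R" (3x3) and "t" (3): a world point X has camera coordinates R X + t. Camera axes: x right, y down, z forward; pixel columns grow to the right and rows downward; lengths in m; the calibration is good to about 2 mm. A picture is of the moment at which its call begins.
- workorder.sign_off(): hands the job in, once; it reports no verdict.
Trained networks look in a picture, given as the dict that the camera call returned (one of the last four; its "shot" number tells which), for a name from the list of things; names that differ only in an ending like _2 or _b are one class to them, and where a whole thing is asked for, a point or a joint stands for the part that bears it (a point fixed in the world has none). Each returns a list of dicts, best first, with "score" (0 to 1); they miss things now and then, are a little off and sometimes report something else, mostly with a low value. They report only what shows in the picture. A call takes as long as a camera call. They do not tell look-alikes from the thing itself.
- viewer.look_for(name, picture): "box" ([left, top, width, height] in pixels, round what is visible of it).
- viewer.silhouettes(name, picture): "pixels" (400x640 bool, what is visible of it) and "box" ([left, top, width, height] in pixels, round what is visible of it).
The state is a dict: "clock": time; "joint_pos": joint angles; "dq": joint speeds; "effort": joint torques, N m; "eef_pos": TCP position; "orientation": TCP orientation; "wrist_force": force on the tool from outside, world axes, zero at the start; "moment": the same for the moment, N m; "gripper_width": finger opening in m.
Only numpy, scipy, OpenCV 4.12 (cv2) and the standard library are available. Lean on these libraries where they do the work, as an engineer would, in place of code of your own. Each camera call takes 0.05 s, during which the arm holds its last target. There are 200 camera calls.

## Working session

There is one attempt and no reset: what is moved stays moved. The work goes in short steps, Python scripts to look and compute and a shell command to move; the robot and the scene stay as the last step left them, time stands still between calls to the robot, and variables do not carry over. Pictures are saved under pics/ and viewed, about 8 in all and at most 12, crops included, and the job is handed in when it is done.

```bash
ls; mkdir -p pics
cat > h.py <<'E'
import numpy as np, cv2
from rig import status, viewer, workorder
def snap(n,f=None):
    p=viewer.get_image(n)
    if f: cv2.imwrite('pics/'+f,cv2.cvtColor(p['image'],cv2.COLOR_RGB2BGR))
    return p
def cloud(p):
    "world xyz per pixel (nan where no depth)"
    h,w=p['depth'].shape; u,v=np.meshgrid(np.arange(w),np.arange(h))
    pts=np.stack([u,v],-1).reshape(-1,1,2).astype(float)
    n=cv2.undistortPoints(pts,np.array(p['K']),np.array([p['k1'],0,0,0.])).reshape(h,w,2)
    d=np.where(p['depth']>0,p['depth'],np.nan)
    c=np.dstack([n*d[...,None],d])
    return (c-np.array(p['t']))@np.array(p['R'])
E
python3 - <<'E'
from h import *
print(status.get_state())
for n in ('scene','top'):
    p=snap(n,n+'1.png'); C=cloud(p)
    for k in ('gauge_grip','bat','tank_blue_tip'):
        try:
            for s in viewer.silhouettes(k,p)[:6]:
                q=C[s['pixels']]; print(n,k,round(s['score'],2),s['box'],np.nanmedian(q,0).round(3),np.nanpercentile(q,[2,98],axis=0).round(3).tolist())
        except Exception as e: print(n,k,e)
E
```

```text
pics
{'clock': 0.0, 'joint_pos': array([ 1.22091856e+00,  8.79694829e-02,  1.37228126e+00, -1.52662415e-06,
        1.68356560e+00, -1.03113388e-01]), 'dq': array([ 0.00022202,  0.00102592, -0.00068766,  0.00011259, -0.00047893,
       -0.00109357]), 'effort': array([-9.58741730e-04, -3.51878643e+01, -3.13268423e+01, -1.09187638e-04,
        1.10262513e-02, -1.12710941e-05]), 'eef_pos': array([0.13418917, 0.53287002, 0.23011749]), 'orientation': array([ 0.70249719, -0.08719923,  0.08684717, -0.70096473]), 'wrist_force': array([-0.12964318,  0.63451854, -0.57637738]), 'moment': array([0.03709438, 0.0553938 , 0.01739337]), 'gripper_width': 0.08550227327105468}
scene gauge_grip 0.94 [358.7, 190.5, 10.4, 28.7] [0.459 0.064 0.041] [[0.435, 0.049, 0.011], [0.47, 0.088, 0.084]]
scene gauge_grip 0.93 [292.1, 192.3, 19.6, 42.5] [ 0.442 -0.109  0.043] [[0.405, -0.133, -0.0], [0.457, -0.076, 0.105]]
scene bat 0.89 [149.3, 177.4, 79.2, 46.4] [ 0.214 -0.372  0.015] [[0.089, -0.475, 0.001], [0.307, -0.263, 0.018]]
scene bat 0.83 [333.2, 204.8, 65.6, 34.6] [0.473 0.052 0.01 ] [[0.4, -0.011, 0.001],
[... 466 characters left out ...]
 [0.47, 0.088, 0.084]]
top gauge_grip 0.51 [311.9, 211.9, 20.2, 19.2] [ 0.418 -0.1    0.047] [[0.394, -0.133, -0.001], [0.451, -0.073, 0.11]]
top gauge_grip 0.5 [262.8, 212.0, 12.5, 13.0] [0.441 0.067 0.045] [[0.425, 0.049, 0.011], [0.465, 0.091, 0.088]]
top bat 0.95 [238.9, 189.8, 53.4, 47.0] [0.471 0.073 0.012] [[0.392, -0.003, 0.007], [0.542, 0.148, 0.018]]
top bat 0.85 [370.7, 260.1, 69.6, 77.3] [ 0.189 -0.369  0.017] [[0.083, -0.475, 0.005], [0.296, -0.263, 0.022]]
top bat 0.76 [262.8, 80.9, 47.6, 49.5] [0.83  0.018 0.013] [[0.752, -0.058, 0.004], [0.908, 0.094, 0.019]]
top tank_blue_tip 0.96 [280.7, 136.7, 24.3, 37.9] [ 0.634 -0.003  0.105] [[0.591, -0.039, 0.01], [0.682, 0.035, 0.14]]
```

Run:
```python
import cv2
a=cv2.imread('pics/scene1.png');b=cv2.imread('pics/top1.png')
cv2.imwrite('pics/s.png',cv2.resize(a[150:380,130:500],None,fx=2.1,fy=2.1,interpolation=cv2.INTER_CUBIC))
cv2.imwrite('pics/t.png',cv2.resize(b[60:350,190:450],None,fx=2,fy=2,interpolation=cv2.INTER_CUBIC))
```

```text
(no output)
```

View pics/s.png

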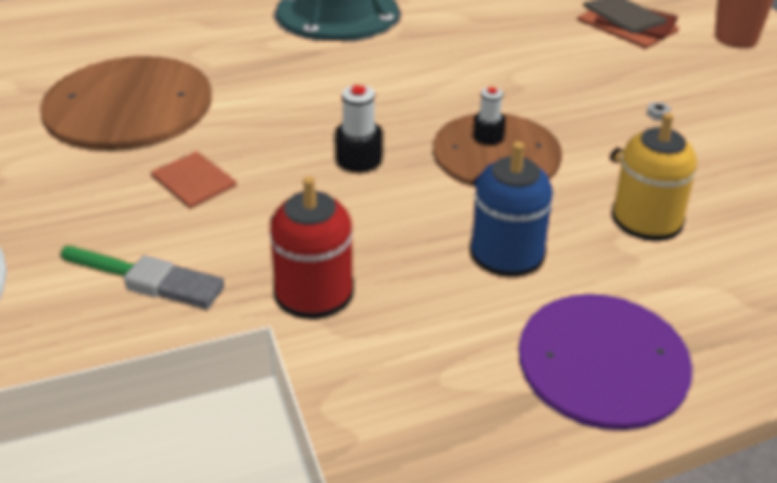

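View pics/t.png

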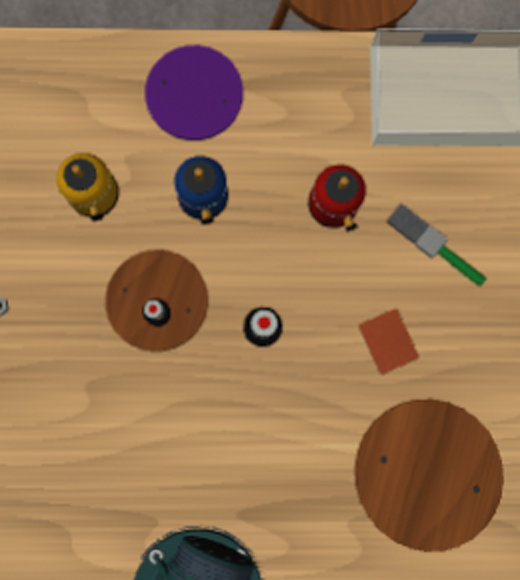

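The small gauge is at scene (363,205), on the small brown bat at (365,222). The look-alikes are the big gauge at (301,214), the big brown disc at (189,200), the purple disc at (418,322), and the red and yellow canisters at about (279,265) and (442,230). The choice is clear, so next I'll measure positions more precisely.

```bash
cat >> h.py <<'E'
from scipy.spatial.transform import Rotation
from scipy.optimize import least_squares
def fitc(P,r):
    "centre of vertical cylinder radius r from surface xy points"
    f=lambda c: np.hypot(P[:,0]-c[0],P[:,1]-c[1])-r
    return least_squares(f,np.median(P[:,:2],0),loss='soft_l1',f_scale=.002).x
def axes():
    s=status.get_state(); return s['eef_pos'],Rotation.from_quat(s['orientation']).as_matrix()
def colcen(p,m,z):
    "mean pixel of mask -> world at height z"
    v,u=np.nonzero(m); n=cv2.undistortPoints(np.array([[[u.mean(),v.mean()]]]),np.array(p['K']),np.array([p['k1'],0,0,0.])).reshape(2)
    R=np.array(p['R']);t=np.array(p['t']); o=-R.T@t; d=R.T@np.array([*n,1]); return (o+d*(z-o[2])/d[2])
E
python3 - <<'E'
from h import *
e,R=axes(); print(e,R.round(3))
for n in ('top','scene'):
    p=snap(n); C=cloud(p); im=p['image'].astype(int)
    near=lambda c,r: np.hypot(C[...,0]-c[0],C[...,1]-c[1])<r
    Z=C[...,2]
    g=near((.45,.068),.045)
    m=g&(Z>.045)&(Z<.08); print(n,'barrel',m.sum(),fitc(C[m],.014), 'zmax',np.nanmax(Z[g]))
    m=g&(Z>.016)&(Z<.04); print('bell',m.sum(),fitc(C[m],.022))
    red=g&(im[...,0]>im[...,1]+60)&(im[...,0]>130)&(Z>.05); print('cap',red.sum(),colcen(p,red,.086))
    b=near((.66,0),.08); mx=im.max(2); mn=im.min(2)
    s=b&(mx-mn<35)&(mx<110)&(Z>.10); print('shoulder',s.sum(),np.nanmean(C[s],0),np.nanstd(C[s],0),colcen(p,s,.115))
    s=b&(im[...,0]>im[...,2]+40)&(Z>.115); print('stem',s.sum(),np.nanmedian(C[s],0),np.nanmax(C[s][:,2]) if s.any() else 0)
    k=viewer.silhouettes('bat',p)
    for x in k:
        q=C[x['pixels']]
        if abs(np.nanmedian(q[:,0])-.47)<.03:
            h=cv2.convexHull(np.argwhere(x['pixels'])[:,::-1].astype(np.int32)); mm=np.zeros(Z.shape,np.uint8); cv2.fillPoly(mm,[h],1); print('bat',colcen(p,mm>0,.010))
    for nm,c in (('red',None),):
        pass
    cv2.imwrite(f'pics/x_{n}.png',im[...,::-1])
w=snap('wrist','w1.png')
E
```

```text
[0.13434919 0.53327579 0.23115701] [[ 0.97  -0.     0.244]
 [-0.244 -0.     0.97 ]
 [-0.    -1.    -0.   ]]
top barrel 40 [0.44530149 0.07150923] zmax 0.09242887872062974
bell 61 [0.44652947 0.07188078]
cap 13 [0.44709422 0.07032079 0.086     ]
shoulder 187 [ 0.64971569 -0.00149435  0.11470605] [0.01381618 0.0138084  0.00353522] [ 0.64960869 -0.00150919  0.115     ]
stem 20 [ 0.64689784 -0.00113404  0.14605069] 0.1536958467950325
bat [0.46708162 0.07486597 0.01      ]
scene barrel 120 [0.44655309 0.07030495] zmax 0.08560356582604622
bell 132 [0.44663803 0.0703984 ]
cap 10 [0.45006918 0.06980676 0.086     ]
shoulder 223 [ 0.65405035 -0.00388185  0.11262254] [0.01376899 0.0142597  0.00228187] [ 0.6570762 -0.0056054  0.115    ]
stem 70 [ 0.65449452 -0.00377167  0.1329643 ] 0.1461480045122618
bat [0.47555745 0.06720744 0.01      ][ WARN:0@4.016] global loadsave.cpp:1063 imwrite_ Unsupported depth image for selected encoder is fallbacked to CV_8U.
```

```bash
for i in 1; do
python3 -m crank '[[[-1,0.16,0,-0.15,0],[-1,0.33,0,-0.3,0],[-1,0.5,0,-0.45,0],[-1,0.67,0,-0.6,0],[-1,0.83,0,-0.74,0]]]' 
python3 -m crank '[[[-1,0.16,0,-0.15,0],[-1,0.33,0,-0.3,0],[-1,0.5,0,-0.45,0],[-1,0.67,0,-0.6,0],[-1,0.83,0,-0.74,0]]]' 
python3 -m crank '[[[-1,0.16,0,-0.15,0],[-1,0.33,0,-0.3,0],[-1,0.5,0,-0.45,0],[-1,0.67,0,-0.6,0],[-1,0.83,0,-0.74,0]]]' 
python3 -m crank '[[[-1,0.16,0,-0.15,0],[-1,0.33,0,-0.3,0],[-1,0.5,0,-0.45,0],[-1,0.67,0,-0.6,0],[-1,0.83,0,-0.74,0]]]' 
python3 -m crank '[[[-1,0.16,0,-0.15,0],[-1,0.33,0,-0.3,0],[-1,0.5,0,-0.45,0],[-1,0.65,0,-0.58,0],[-1,0.65,0,-0.58,0]]]' 
done
cat > m.py <<'E'
from h import *
import sys
e,R=axes(); print('tcp',e.round(4)); w=snap('wrist',sys.argv[1]); C=cloud(w); Z=C[...,2]; im=w['image'].astype(int)
g=np.hypot(C[...,0]-.446,C[...,1]-.071)<.045
m=g&(Z>.045)&(Z<.079); print('barrel',m.sum(),fitc(C[m],.014),'zmax',np.nanmax(Z[g]))
m=g&(Z>.016)&(Z<.04); print('bell',m.sum(),fitc(C[m],.022))
red=g&(im[...,0]>im[...,1]+60)&(im[...,0]>130)&(Z>.05); print('cap',red.sum(),colcen(w,red,.086))
d=np.array([.446,.071,.05])-e; print('to go tool axes',(R.T@d).round(4))
E
python3 m.py w2.png
```

```text
clock: 1.07
eef_pos: [0.1972, 0.4404, 0.2314]
orientation: [-0.702, 0.087, -0.087, 0.702]
wrist_force: [0.8, -0.4, 0.3]
gripper_width: 0.0851
clock: 1.48
eef_pos: [0.2597, 0.3482, 0.2315]
orientation: [-0.702, 0.087, -0.087, 0.702]
wrist_force: [-0.1, -0.2, -0.1]
gripper_width: 0.0853
clock: 1.9
eef_pos: [0.3221, 0.2562, 0.2316]
orientation: [-0.702, 0.087, -0.087, 0.702]
wrist_force: [1.7, 0.4, 0.1]
gripper_width: 0.0856
clock: 2.32
eef_pos: [0.3846, 0.1641, 0.2315]
orientation: [-0.702, 0.087, -0.087, 0.702]
wrist_force: [0.2, 0.1, 0.3]
gripper_width: 0.0853
clock: 2.73
eef_pos: [0.4343, 0.0906, 0.2311]
orientation: [0.702, -0.088, 0.089, -0.701]
wrist_force: [-0.0, -0.9, -0.2]
gripper_width: 0.0857
tcp [0.4343 0.0906 0.2311]
barrel 196 [0.44753101 0.07276328] zmax 0.32992071712304055
bell 142 [0.41188172 0.09014458]
cap 145 [0.44726347 0.07279844 0.086     ]
to go tool axes [ 0.016   0.1812 -0.0158]
```

View pics/w2.png

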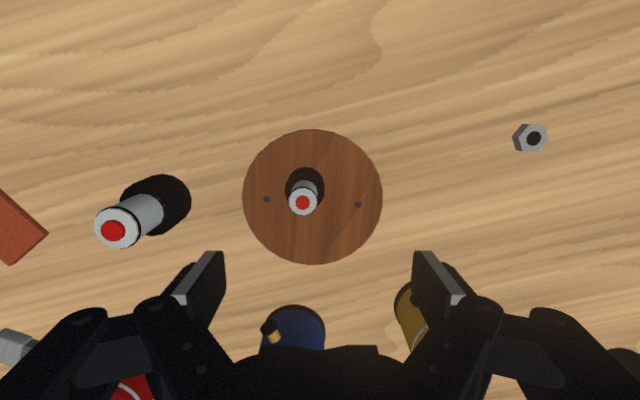

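The wrist view shows the small gauge at (303,200), on the small brown bat, with the big gauge off to the left at (113,230). I'll align over it, descend partway and check again.

```bash
python3 -m crank '[[[-1,0.08,0.1,-0.08,0],[-1,0.17,0.3,-0.15,0],[-1,0.17,0.5,-0.15,0],[-1,0.17,0.7,-0.15,0],[-1,0.17,0.7,-0.15,0]]]' | head -2
python3 m.py w3.png
```

```text
clock: 3.2
eef_pos: [0.4425, 0.0745, 0.1561]
tcp [0.4425 0.0745 0.1561]
barrel 345 [0.44762477 0.07270784] zmax 0.2554561171101272
bell 215 [0.44769659 0.07275222]
cap 257 [0.44743667 0.07253412 0.086     ]
to go tool axes [ 0.0053  0.1061 -0.0023]
```

Run:
```python
import cv2
a=cv2.imread('pics/w3.png'); cv2.imwrite('pics/w3c.png',a)
```

```text
(no output)
```

View pics/w3.png

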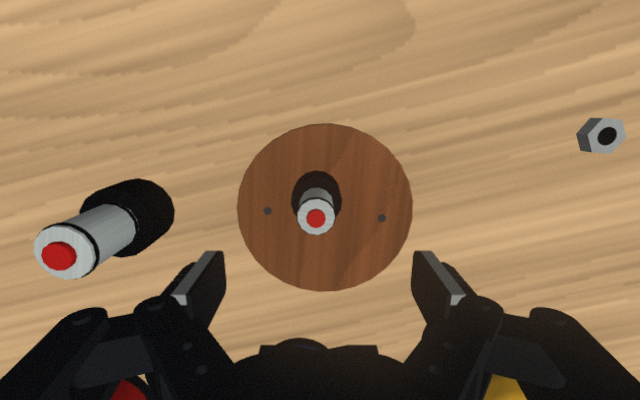

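The gauge is centred between the fingers, at (316,215). Descending.

```bash
python3 -m crank '[[[-1,0.05,0.15,-0.01,0],[-1,0.05,0.35,-0.01,0],[-1,0.05,0.55,-0.01,0],[-1,0.05,0.75,-0.01,0],[-1,0.05,0.75,-0.01,0]]]' | head -4
python3 -m crank '[[[-1,0,0.1,0,0],[-1,0,0.2,0,0],[-1,0,0.3,0,0],[-1,0,0.3,0,0],[-1,0,0.3,0,0]]]'
python3 m.py w4.png
```

```text
clock: 3.67
eef_pos: [0.448, 0.0725, 0.0836]
orientation: [0.702, -0.089, 0.085, -0.701]
wrist_force: [-0.1, 0.6, -0.5]
clock: 4.08
eef_pos: [0.45, 0.0722, 0.056]
orientation: [0.702, -0.087, 0.087, -0.702]
wrist_force: [0.5, -0.2, 0.8]
gripper_width: 0.0858
tcp [0.45   0.0722 0.056 ]
barrel 1799 [0.44696277 0.07006113] zmax 0.1549481615297662
bell 691 [0.44780516 0.07261273]
cap 779 [0.44733164 0.07267489 0.086     ]
to go tool axes [-0.0036  0.006  -0.0022]
```

```bash
python3 -m crank '[[[-1,-0.025,0.04,-0.005,0],[-1,-0.025,0.08,-0.005,0],[-1,-0.025,0.08,-0.005,0],[-1,-0.025,0.08,-0.005,0],[-1,-0.025,0.08,-0.005,0]]]' | head -2
python3 -m crank '[[[-0.3,0,0,0,0],[0,0,0,0,0],[0.2,0,0,0,0],[0.3,0,0,0,0],[0.4,0,0,0,0]]]' 50
python3 -m crank '[[[1,0,0,0,0],[1,0,0,0,0],[1,0,0,0,0],[1,0,0,0,0],[1,0,0,0,0]]]' 60
python3 m.py w5.png
```

```text
clock: 4.55
eef_pos: [0.4478, 0.0723, 0.0484]
clock: 4.97
eef_pos: [0.4478, 0.0721, 0.0484]
orientation: [0.702, -0.087, 0.087, -0.702]
wrist_force: [-0.6, -0.1, 2.7]
gripper_width: 0.0272
clock: 5.38
eef_pos: [0.4478, 0.0722, 0.0485]
orientation: [0.702, -0.087, 0.087, -0.702]
wrist_force: [-1.2, -1.0, 1.8]
gripper_width: 0.0267
tcp [0.4478 0.0722 0.0485]
barrel 3281 [0.44706445 0.07385389] zmax 0.1473919922766749
bell 834 [0.44800077 0.07325573]
cap 859 [0.44779988 0.07389013 0.086     ]
to go tool axes [-0.0015 -0.0015 -0.0016]
```

```bash
python3 -m crank '[[[1,0,-0.1,0,0],[1,0,-0.3,0,0],[1,0,-0.5,0,0],[1,0,-0.7,0,0],[1,0,-0.9,0,0]]]'
python3 -m crank '[[[1,0,-0.2,0,0],[1,0,-0.4,0,0],[1,0,-0.6,0,0],[1,0,-0.8,0,0],[1,0,-0.9,0,0]]]' | head -2
python3 -m crank '[[[1,0.2,0,-0.02,0],[1,0.4,0,-0.04,0],[1,0.6,0,-0.06,0],[1,0.8,0,-0.08,0],[1,1,0,-0.1,0]]]' | head -2
python3 -m crank '[[[1,0.2,0,-0.02,0],[1,0.4,0,-0.04,0],[1,0.55,0,-0.06,0],[1,0.65,0,-0.08,0],[1,0.7,0,-0.08,0]]]' | head -2
cat > b.py <<'E'
from h import *
import sys
e,R=axes(); print('tcp',e.round(4))
for n in sys.argv[2:]:
    p=snap(n,f'{n}_{sys.argv[1]}.png'); C=cloud(p); Z=C[...,2]; im=p['image'].astype(int)
    b=np.hypot(C[...,0]-.65,C[...,1]+.002)<.07; mx=im.max(2); mn=im.min(2)
    s=b&(mx-mn<35)&(mx<110)&(Z>.108)&(Z<.12); print(n,'shoulder',s.sum(),fitc(C[s],.0), colcen(p,s,.115))
    s=b&(im[...,0]>im[...,2]+40)&(Z>.115)&(Z<.155)&(im[...,1]>.5*im[...,0]); print('stem',s.sum(),fitc(C[s],.006) if s.sum()>4 else 0)
E
python3 b.py 1 wrist scene top
```

```text
clock: 5.85
eef_pos: [0.4473, 0.0726, 0.1391]
orientation: [-0.702, 0.087, -0.087, 0.702]
wrist_force: [0.1, 1.0, -2.3]
gripper_width: 0.0266
clock: 6.27
eef_pos: [0.4485, 0.0726, 0.2312]
clock: 6.68
eef_pos: [0.5427, 0.0381, 0.2275]
clock: 7.1
eef_pos: [0.6087, 0.0127, 0.227]
tcp [0.6087 0.0127 0.227 ]
  return _methods._mean(a, axis=axis, dtype=dtype,
  ret = um.true_divide(
Traceback (most recent call last):
  File "b.py", line 7, in <module>
    s=b&(mx-mn<35)&(mx<110)&(Z>.108)&(Z<.12); print(n,'shoulder',s.sum(),fitc(C[s],.0), colcen(p,s,.115))
                                                                         ~~~~^^^^^^^^^
  File "h.py", line 20, in fitc
    return least_squares(f,np.median(P[:,:2],0),loss='soft_l1',f_scale=.002).x
           ~~~~~~~~~~~~~^^^^^^^^^^^^^^^^^^^^^^^^^^^^^^^^^^^^^^^^^^^^^^^^^^^^
ValueError: Initial guess is outside of provided bounds
```

```bash
python3 -m crank '[[[1,0.15,0,-0.01,0],[1,0.3,0,-0.03,0],[1,0.43,0,-0.04,0],[1,0.43,0,-0.04,0],[1,0.43,0,-0.04,0]]]' 
sed -i 's/fitc(C\[s\],.0), //' b.py
python3 b.py 2 scene top
python3 - <<'E'
import cv2
a=cv2.imread('pics/scene_2.png'); print(cv2.imwrite('pics/sc2.png',cv2.resize(a[130:310,300:460],None,fx=3.3,fy=3.3,interpolation=cv2.INTER_CUBIC)))
E
```

```text
clock: 7.57
eef_pos: [0.6483, -0.0007, 0.2279]
orientation: [-0.702, 0.088, -0.086, 0.702]
wrist_force: [-0.3, 0.1, -1.6]
gripper_width: 0.0266
tcp [ 0.6483 -0.0007  0.2279]
scene shoulder 211 [ 0.6576595  -0.00538051  0.115     ]
stem 74 [ 0.65037702 -0.00080121]
top shoulder 56 [0.63795695 0.00735029 0.115     ]
stem 0 0
True
```

View pics/sc2.png

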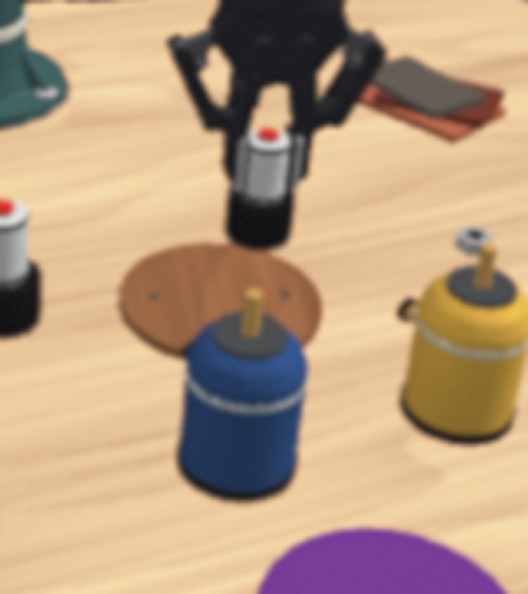

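```bash
cat > r.py <<'E'
from h import *
import sys
e,R=axes(); print('tcp',e.round(4),status.get_state()['wrist_force'].round(1))
p=snap('scene',sys.argv[1]); C=cloud(p); Z=C[...,2]; im=p['image'].astype(int); rim=e[2]-.0365
b=np.hypot(C[...,0]-e[0],C[...,1]-e[1])<.045
yel=(im[...,0]>im[...,2]+40)
m=b&(Z>.118)&(Z<.146)&yel; print('stem',m.sum(),fitc(C[m],.006) if m.sum()>4 else 0)
m=b&(Z>rim+.003)&(Z<rim+.027)&(im.max(2)<70); print('bell',m.sum(),fitc(C[m],.022),'z',np.nanpercentile(C[m][:,2],[1,99]))
m=b&(Z>rim+.033)&(Z<rim+.068)&(im.min(2)>120); print('barrel',m.sum(),fitc(C[m],.014))
m=b&(im[...,0]>im[...,1]+60)&(Z>rim+.03); print('redcap',m.sum(),np.nanpercentile(C[m][:,2],[5,50,95]),'expect rest top',rim+.074)
E
python3 r.py s3.png
```

```text
tcp [ 6.480e-01 -5.000e-04  2.284e-01] [-0.5 -0.9 -2.1]
stem 64 [ 0.65037697 -0.00091563]
bell 177 [ 0.68224659 -0.02011194] z [0.19503487 0.21862224]
barrel 144 [ 0.64720911 -0.00090173]
redcap 19 [0.26226891 0.26443323 0.26508318] expect rest top 0.2659195035085228
```

```bash
python3 -m crank '[[[1,0.03,0.05,0.01,0],[1,0.03,0.15,0.01,0],[1,0.03,0.25,0.01,0],[1,0.03,0.35,0.01,0],[1,0.03,0.4,0.01,0]]]' 
python3 -m crank '[[[1,0,0.04,0,0],[1,0,0.08,0,0],[1,0,0.12,0,0],[1,0,0.16,0,0],[1,0,0.18,0,0]]]'
python3 r.py s4.png
```

```text
clock: 8.13
eef_pos: [0.6508, -0.0006, 0.185]
orientation: [0.702, -0.089, 0.085, -0.702]
wrist_force: [0.2, -0.5, -2.7]
gripper_width: 0.0265
clock: 8.55
eef_pos: [0.6522, -0.0009, 0.1711]
orientation: [-0.702, 0.087, -0.087, 0.702]
wrist_force: [-1.3, 0.5, 3.1]
gripper_width: 0.0266
tcp [ 0.6522 -0.0009  0.1711] [-1.3  0.5  3.1]
stem 17 [ 0.66080809 -0.00220715]
bell 172 [ 0.68627489 -0.01957687] z [0.13769117 0.16120935]
barrel 143 [ 0.65111281 -0.00146947]
redcap 21 [0.21158581 0.21322601 0.21431381] expect rest top 0.20856079154577828
```

Contact made: the force is up about 5 N and the cap has risen about 6 mm. Pressing the rest of the way.

```bash
python3 -m crank '[[[1,0,0.03,0,0],[1,0,0.06,0,0],[1,0,0.09,0,0],[1,0,0.12,0,0],[1,0,0.14,0,0]]]'
python3 r.py s5.png
```

```text
clock: 9.02
eef_pos: [0.6522, -0.0009, 0.1576]
orientation: [0.702, -0.087, 0.088, -0.702]
wrist_force: [-3.2, -0.2, 5.8]
gripper_width: 0.0265
tcp [ 0.6522 -0.0009  0.1576] [-3.2 -0.2  5.8]
stem 10 [ 0.64699398 -0.01518888]
bell 170 [ 0.68521827 -0.02007493] z [0.12419547 0.14795975]
barrel 138 [ 0.65116806 -0.00118442]
redcap 23 [0.20308597 0.20425786 0.20562601] expect rest top 0.1951056269419582
```

The press is about 8 N after allowing for the weight, and the rod is out about 11 mm. Holding.

```bash
python3 -m crank '[[[1,0,0.01,0,0],[1,0,0.01,0,0],[1,0,0.01,0,0],[1,0,0.01,0,0],[1,0,0.01,0,0]]]'
python3 -m crank '[[[1,0,0,0,0],[1,0,0,0,0],[1,0,0,0,0],[1,0,0,0,0],[1,0,0,0,0]]]' | head -4
python3 -m crank '[[[1,0,0,0,0],[1,0,0,0,0],[1,0,0,0,0],[1,0,0,0,0],[1,0,0,0,0]]]' | head -4
python3 -m crank '[[[1,0,0,0,0],[1,0,0,0,0],[1,0,0,0,0],[1,0,0,0,0],[1,0,0,0,0]]]' | head -4
python3 r.py s6.png
python3 - <<'E'
import cv2
a=cv2.imread('pics/s6.png'); cv2.imwrite('pics/s6c.png',cv2.resize(a[150:290,320:440],None,fx=4,fy=4,interpolation=cv2.INTER_CUBIC))
E
```

```text
clock: 9.48
eef_pos: [0.6522, -0.001, 0.157]
orientation: [0.702, -0.086, 0.088, -0.702]
wrist_force: [-2.3, 0.2, 5.4]
gripper_width: 0.0265
clock: 9.9
eef_pos: [0.6522, -0.0009, 0.157]
orientation: [0.702, -0.086, 0.088, -0.702]
wrist_force: [-3.2, 0.0, 5.8]
clock: 10.32
eef_pos: [0.6522, -0.001, 0.157]
orientation: [0.702, -0.086, 0.088, -0.702]
wrist_force: [-2.6, -1.0, 5.0]
clock: 10.73
eef_pos: [0.6522, -0.001, 0.1569]
orientation: [0.702, -0.086, 0.088, -0.702]
wrist_force: [-3.4, 0.4, 6.3]
tcp [ 0.6522 -0.001   0.1569] [-3.4  0.4  6.3]
stem 11 [ 0.64885965 -0.01456916]
bell 173 [ 0.68456167 -0.02223287] z [0.12382203 0.14725101]
barrel 138 [ 0.65139531 -0.00150734]
redcap 22 [0.2019562  0.20364049 0.20465108] expect rest top 0.19444900568842072
```

View pics/s6c.png

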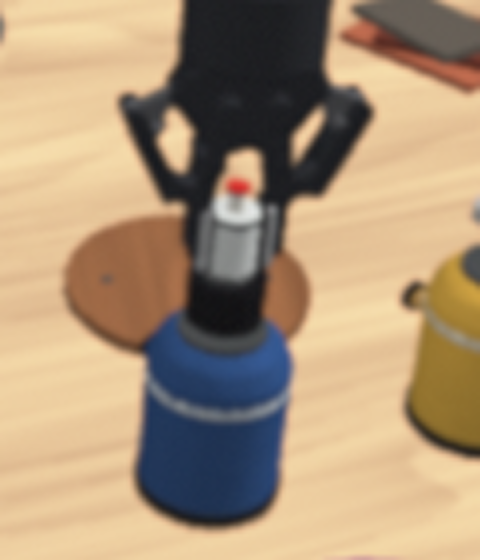

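The crop shows the bell at (225,300), over the blue stem just above the shoulder, with the red cap at (238,187) well clear of the barrel. It held for over 1.6 s, so I'll lift and return.

```bash
python3 -m crank '[[[1,0,-0.1,0,0],[1,0,-0.25,0,0],[1,0,-0.45,0,0],[1,0,-0.65,0,0],[1,0,-0.8,0,0]]]' | head -2
python3 -m crank '[[[1,-0.15,0,0.02,0],[1,-0.35,0,0.04,0],[1,-0.55,0,0.06,0],[1,-0.75,0,0.08,0],[1,-0.95,0,0.1,0]]]' | head -2
python3 -m crank '[[[1,-0.2,0,0.03,0],[1,-0.4,0,0.06,0],[1,-0.6,0,0.09,0],[1,-0.8,0,0.12,0],[1,-0.97,0,0.12,0]]]' | head -2
python3 -m crank '[[[1,-0.06,0.1,0.01,0],[1,-0.12,0.3,0.02,0],[1,-0.12,0.5,0.02,0],[1,-0.12,0.7,0.02,0],[1,-0.12,0.9,0.02,0]]]'
python3 -m crank '[[[1,0,0.15,0,0],[1,0,0.3,0,0],[1,0,0.45,0,0],[1,0,0.55,0,0],[1,0,0.55,0,0]]]'
python3 r.py s7.png
```

```text
clock: 11.2
eef_pos: [0.6526, -0.0007, 0.2366]
clock: 11.62
eef_pos: [0.5617, 0.0325, 0.2346]
clock: 12.03
eef_pos: [0.4702, 0.0683, 0.2349]
clock: 12.45
eef_pos: [0.4601, 0.0725, 0.1443]
orientation: [-0.702, 0.087, -0.087, 0.702]
wrist_force: [-0.2, -0.1, -1.5]
gripper_width: 0.0268
clock: 12.87
eef_pos: [0.4582, 0.0723, 0.0874]
orientation: [0.702, -0.089, 0.085, -0.702]
wrist_force: [-0.3, -0.3, -2.4]
gripper_width: 0.0263
tcp [0.4582 0.0723 0.0874] [-0.3 -0.3 -2.4]
stem 39 [0.45961942 0.07479017]
bell 105 [0.49254718 0.05482377] z [0.05435275 0.07759187]
barrel 91 [0.45681204 0.07164062]
redcap 11 [0.12116013 0.12341173 0.12435564] expect rest top 0.12490867120293775
```

Now to lower to about 0.049 (38 mm), with the last part slow.

```bash
python3 -m crank '[[[1,0,0.1,0,0],[1,0,0.2,0,0],[1,0,0.27,0,0],[1,0,0.31,0,0],[1,0,0.34,0,0]]]'
python3 -m crank '[[[1,0,0.01,0,0],[1,0,0.02,0,0],[1,0,0.03,0,0],[1,0,0.035,0,0],[1,0,0.035,0,0]]]'
python3 r.py s8.png
```

```text
clock: 13.33
eef_pos: [0.4597, 0.0723, 0.0554]
orientation: [0.702, -0.087, 0.087, -0.702]
wrist_force: [-0.2, 0.0, -1.7]
gripper_width: 0.0267
clock: 13.75
eef_pos: [0.4603, 0.0723, 0.053]
orientation: [-0.702, 0.087, -0.087, 0.702]
wrist_force: [0.0, 1.0, -1.9]
gripper_width: 0.0266
tcp [0.4603 0.0723 0.053 ] [ 0.   1.  -1.9]
stem 28 [0.46691816 0.07026778]
bell 106 [0.49423699 0.05360693] z [0.01998747 0.04285334]
barrel 87 [0.45908811 0.0717985 ]
redcap 11 [0.08601464 0.08874636 0.09084388] expect rest top 0.09050228141758063
```

```bash
python3 -m crank '[[[1,0,0.01,0,0],[1,0,0.02,0,0],[1,0,0.03,0,0],[1,0,0.04,0,0],[1,0,0.04,0,0]]]'
python3 -m crank '[[[1,0,0.003,0,0],[1,0,0.006,0,0],[1,0,0.006,0,0],[1,0,0.006,0,0],[1,0,0.006,0,0]]]'
```

```text
clock: 14.22
eef_pos: [0.4601, 0.0723, 0.0486]
orientation: [-0.702, 0.087, -0.087, 0.702]
wrist_force: [-0.5, -0.3, -1.3]
gripper_width: 0.0268
clock: 14.63
eef_pos: [0.4602, 0.0723, 0.0485]
orientation: [-0.702, 0.087, -0.087, 0.702]
wrist_force: [-0.9, 0.7, 2.1]
gripper_width: 0.0262
```

The gauge is seated: force went from −1.9 to +2.1 N at the same height as the pick. Releasing gradually.

```bash
python3 -m crank '[[[0.4,0,0,0,0],[0.3,0,0,0,0],[0.2,0,0,0,0],[0,0,0,0,0],[-0.2,0,0,0,0]]]' 20
python3 -m crank '[[[-0.5,0,0,0,0],[-1,0,0,0,0],[-1,0,0,0,0],[-1,0,0,0,0],[-1,0,0,0,0]]]' | tail -1
python3 -m crank '[[[-1,0,-0.1,0,0],[-1,0,-0.25,0,0],[-1,0,-0.45,0,0],[-1,0,-0.65,0,0],[-1,0,-0.85,0,0]]]' 
python3 -m crank '[[[-1,0,-0.2,0,0],[-1,0,-0.4,0,0],[-1,0,-0.5,0,0],[-1,0,-0.5,0,0],[-1,0,-0.5,0,0]]]' | head -2
python3 - <<'E'
from h import *
p=snap('scene','f.png'); w=snap('wrist','fw.png')
C=cloud(p);Z=C[...,2]; m=(np.hypot(C[...,0]-.46,C[...,1]-.072)<.04)&(Z>.045)&(Z<.08); print(fitc(C[m],.014))
a=cv2.imread('pics/f.png');b=cv2.imread('pics/fw.png')
A=cv2.resize(a[150:290,310:430],(480,560),interpolation=cv2.INTER_CUBIC); B=cv2.resize(b[60:340,240:400],(320,560)); cv2.imwrite('pics/fc.png',np.hstack([A,B]))
E
```

```text
clock: 15.05
eef_pos: [0.4603, 0.0723, 0.0482]
orientation: [-0.702, 0.087, -0.087, 0.702]
wrist_force: [-0.1, -0.2, 0.6]
gripper_width: 0.051
gripper_width: 0.0854
clock: 15.88
eef_pos: [0.4601, 0.0723, 0.1348]
orientation: [-0.702, 0.087, -0.087, 0.702]
wrist_force: [0.2, 0.5, 0.4]
gripper_width: 0.0856
clock: 16.3
eef_pos: [0.4603, 0.0723, 0.1836]
[0.45903505 0.07098381]
```

View pics/fc.png

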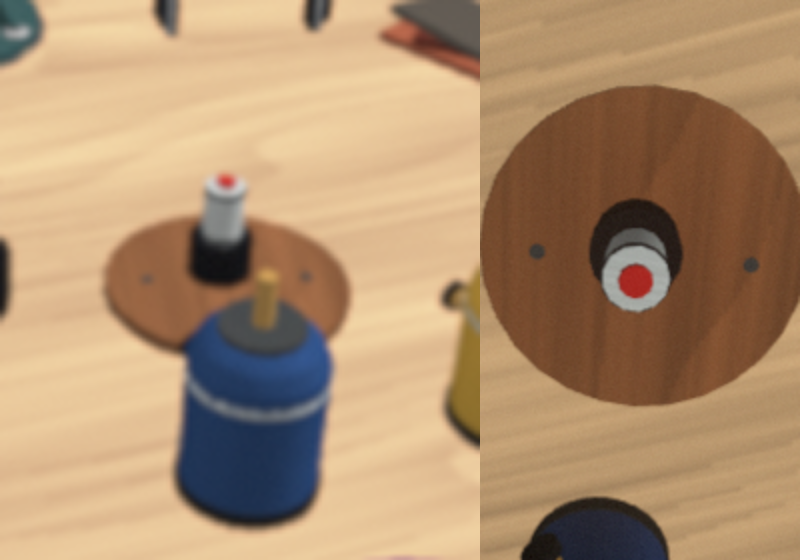

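The gauge stands upright at (222,230) in the left crop, well inside the bat, with the rod back down and the gripper clear. Handing in.

```bash
python3 -c "
from rig import workorder; print(workorder.sign_off())"
```

```text
the job is handed in; nothing more can be done
None
```

I pressed the small gauge onto the blue canister's stem, held it there, stood it back on the small brown bat and let go. The job is handed in; no verdict is reported.

- **Press:** The press was about 8 N, with the rod about 10–11 mm out by the camera and the rim about 5 mm above the shoulder. It held for over 1.6 s. The camera reading sits at or slightly below the stated 11–13 mm, which is within its error.
- **Final check:** The gauge stands upright near the middle of the bat, with its rod back down. The gripper was open and clear at about 16 s on the clock, against the 48 s limit.
- **Disagreements:**
    - The position fit on the black bell was unreliable in the scene camera, so I used the barrel and stem fits instead.
    - The wrist camera could not see the blue stem while holding the gauge, so I aligned from the scene camera.
    - A side force of about 3 N showed during the press, well under the limits.

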